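# Reset the balcony drip valve

## Robot

A 7-joint arm with a two-finger parallel gripper is mounted at the origin on the work surface. World frame = base frame: x ahead of the robot, y to its left, z up, the work surface at z = 0. Lengths are in m, angles in degrees, forces in N, time in s.
With the tool pointing down it reaches from about 0.425 to 0.875 m from the base axis. Payload 4.7 kg.
Tool frame: the origin (TCP) lies on the centre line of the jaws, within the pads' length; the fingertips stand 17 mm ahead of it and the grasp point (between the pads) lies 2 mm behind it; z points along the fingers, y is the line along which they close (so a half turn about z gives the same grasp; the last joint's range is limited). The gripper opens to 87 mm and grips with 3 to 60 N. Pads are 19 mm wide; open, the fingers measure 117 mm over their backs; the gripper's body (75 mm by 190 mm) begins 51 mm behind the grasp point.
Start: joints at [73.344, 18.392, -4.016, 83.108, 1.295, 78.541, -3.26], TCP at [0.195, -0.62, 0.24] pointing down, gripper open.
Joint ranges: [-163.93, 163.93], [-17.29, 119.83], [-79.2, 71.16], [3.27, 140.29], [-89.18, 269.18], [5.43, 117.66], [-154.24, 154.24]. Speed limits (degrees/s): [147.25, 147.25, 180, 180, 180, 180, 180].

## Interface

Orientations are given as [roll, pitch, yaw] about the fixed x, y, z axes, in that order (R = Rz(yaw) Ry(pitch) Rx(roll)).
In Python, from cell import env, read_camera gives the robot as it stands.
- The arm moves only by the shell command python3 -m jog 'ROWS' [FORCE]. ROWS is JSON, a list of rows, each a list of 5 numbers: the opening, from 0 (shut) to 1 (fully open), then the shift along the tool's x, y, z each as a share of 0.02 m, from -1 to 1, then the turn about the tool's z as a share of 45 degrees, from -1 to 1. In form: [[gripper, x, y, z, yaw], ...]. A call has 1 to 12 rows; each row shifts and turns the commanded pose from where the row before left it, along the tool's axes as they then stand; what a row does not reach is not made up. A row lasts 1/12 s, in which the tool goes at most 41.7 mm and 7.16 degrees, less where a joint would pass 70% of its speed; a pose out of reach is approached as far as the arm can. A call with a number of a shift or a turn outside -1 to 1 is refused whole. A call with a gripper value outside its range is refused whole. The fingers move at their own pace and stop on an object; FORCE is the grip in N (left out, the last holds). Time passes only in rows, so rows that do not move let the fingers close. It gives the time, the measured TCP pose, the force, the opening and the grip force at its end, in the units of the state.
- env.get_obs(): the state, without advancing time (a new reading comes with each control period).
- read_camera(name): name is "scene" or "top"; returns a dict with "color" (384x512x3 uint8, red, green, blue), "range_z" (384x512 float32, m along the optical axis (not along the pixel's ray), 0 where there is no reading), "mtx" (3x3 intrinsics, pixels), "k1" (the pictures are not rectified: a ray, as slopes to the right and down, at radius r is drawn at 1 + k1 r^2 times it, then the intrinsics apply), "world_from_camera" (4x4, takes a point from camera to world coordinates). Camera axes: x right, y down, z forward; pixel columns grow to the right and rows downward; lengths in m; the calibration is good to about 2 mm. A picture is of the moment at which its call begins.
- env.sign_off(): hands the job in; it is judged then, once.
The state is a dict: "time_s": time; "qpos": joint angles; "joint_velocities": joint speeds; "effort": joint torques, N m; "tool_pos": TCP position; "tool_rot": TCP orientation; "force": force on the tool from outside, world axes, zero at the start; "wrist_torque": the same for the moment, N m; "grip_width": finger opening in m; "grasp_force": force on a finger pad.
Only numpy, scipy, OpenCV 4.12 (cv2) and the standard library are available. Lean on these libraries where they do the work, as an engineer would, in place of code of your own. Each camera call takes 0.05 s, during which the arm holds its last target. There are 200 camera calls.

## Task

The valve that feeds the balcony planters has drifted. Turn its red-handled lever clockwise until the valve is shut and press it firmly home against its closed stop (about 10 newtons on the red grip, never more than 30), then open it again until the black pointer stands at the green mark on the dial, and let go. The lever is springy and badly lined up, so go by the pointer and not by the lever, and leave the things around the valve where they are.

Things in the scene. Friction and masses are not known exactly. Their poses are not given: they have to be found in the camera images.
- valve: brass ball valve on a grey 120 x 150 mm plate fixed to the desk; pipe reaches 95 mm along +-y, 60 mm high. Origin: on the desk, on the valve's vertical turning axis; z up. On top a white dial, 152 mm across, face at z = 72 mm, a tick each 10 degrees from the red one (shut). The pointer sweeps the dial's side away from the robot, the lever the side towards it
- stem (a joint): valve opening = angle of the black pointer, rad, about the vertical turning axis: 0 = shut (hard stop, pointer at the red tick), 1.57 = fully open; grows anticlockwise seen from above. Stiff: turning it takes about 0.42 N m (4 N at the middle of the red grip); it stays where it is left
- pointer_tip (a point): tip of the black pointer, 62 mm from the turning axis, at z = 79 mm; its x axis points outwards along the pointer
- green_mark (a point): the green mark on the dial's rim, 75 mm from the turning axis, at z = 75 mm; its x axis points outwards from the turning axis. It sits at a different opening each time (between 0.45 and 1.15 rad) and does not move
- lever: lever on the same axis, roughly across from the pointer; origin on the axis at z = 90 mm. Along its -x: steel bar 18 mm wide to 75 mm, then red grip 24 mm wide, 75 to 145 mm out, z = 90 to 112 mm. Its rubber coupling to the stem sits up to 9 degrees off either way and gives 0.33 rad per N m: while turned it runs some 8 degrees ahead of the pointer and springs back when let go
- lever_end (a point): middle of the free end face of the red grip, 145 mm from the turning axis, at z = 101 mm
- stapler: steel desk stapler, 150 x 36 x 57 mm, lying along its x beside the valve; origin under its middle
- mug: grey ceramic mug, 80 mm across, 95 mm high, handle at its +y; origin under its middle
- highlighter: orange plastic highlighter, 132 x 21 x 18 mm, lying along its x under or near the lever; origin under its middle
- phone_box: white boxed phone standing on its long thin edge, 150 x 34 mm on the desk, 80 mm high; origin under its middle
There are look-alikes about, which are no part of the job. What is shaped like the stapler but blue is not meant. Leave any yellow look-alike of the phone_box alone.

How it is judged (in metres and radians):
On the way, in this order (a step that is already met when the one before it is completed fails the run):
1. the valve is shut (stem below 0.03 rad) and the fingers press on the lever with more than 7 N, for 0.2 s (value of joint stem below 0.03 rad and contact force between the fingers and lever above 7 N), for 0.2 s.
2. after that, the pointer stands within 0.07 rad (4 degrees) of the green mark (angle between the x axis of pointer_tip and the x axis of green_mark, either way round below 0.07 rad), for 0.2 s.
At the end, for the whole second after the job is handed in: the pointer rests within 0.07 rad (4 degrees) of the green mark, valve and lever are still, and stapler, mug, highlighter and phone box lie or stand as at the start, within 30 mm (angle between the x axis of pointer_tip and the x axis of green_mark, either way round below 0.07 rad and velocity of joint stem between -0.05 and 0.05 rad/s and angular speed of lever below 0.1 rad/s and distance of each of stapler, mug, highlighter, phone_box from where it was at the start of the episode below 0.03 m and angle between each of stapler, mug, highlighter, phone_box's own z axis and vertical below 0.2 rad); the robot touches nothing.
It fails at once if the lever is pushed with more than 30 N (contact force between the fingers and lever above 30 N).
It fails at once if the stapler is shifted by more than 40 mm or tipped (distance of stapler from where it was at the start of the episode above 0.04 m or angle between stapler's own z axis and vertical above 0.4 rad).
It fails at once if the mug is shifted by more than 40 mm or tipped (distance of mug from where it was at the start of the episode above 0.04 m or angle between mug's own z axis and vertical above 0.4 rad).
It fails at once if the highlighter is shifted by more than 40 mm or tipped (distance of highlighter from where it was at the start of the episode above 0.04 m or angle between highlighter's own z axis and vertical above 0.4 rad).
It fails at once if the phone box is shifted by more than 40 mm or tipped (distance of phone_box from where it was at the start of the episode above 0.04 m or angle between phone_box's own z axis and vertical above 0.4 rad).
It also fails if it takes over 64 s, if anything falls off the work surface, if the arm or the gripper's body presses on something with over 40 N, if the wrist force passes 120 N, or if a joint passes its speed limit or range.

## Working session

There is one attempt and no reset: what is moved stays moved. The work goes in short steps, Python scripts to look and compute and a shell command to move; the robot and the scene stay as the last step left them, time stands still between calls to the robot, and variables do not carry over. Pictures are saved under pics/ and viewed, at most 10 in all, crops included, and the job is handed in when it is done.

```bash
mkdir -p pics; ls; python3 - <<'E'
from cell import env, read_camera
import cv2,numpy as np
o=env.get_obs();print({k:np.round(v,3).tolist() for k,v in o.items()})
for n in("top","scene"):
    c=read_camera(n);np.savez(f"pics/{n}0.npz",**c);cv2.imwrite(f"pics/{n}0.png",cv2.resize(c["color"][:,:,::-1],(800,600)))
    print(c["mtx"],c["k1"],c["world_from_camera"])
E
```

```text
pics
{'time_s': 0.0, 'qpos': [73.345, 18.439, -4.015, 83.176, 1.295, 78.543, -3.258], 'joint_velocities': [0.082, -0.045, 0.055, 0.053, -0.052, 0.03, 0.076], 'effort': [-0.0, -49.129, -0.405, -31.254, -0.064, 0.044, 0.0], 'tool_pos': [0.195, -0.62, 0.238], 'tool_rot': [-179.888, 0.007, 17.467], 'force': [-0.822, 0.067, -0.05], 'wrist_torque': [0.031, 0.035, 0.034], 'grasp_force': 0.0, 'grip_width': 0.087}
[[411.62764365   0.         261.55721154]
 [  0.         411.62764365 191.40445973]
 [  0.           0.           1.        ]] -0.011107818749316389 [[ 0.00207005 -0.98867753  0.15004154  0.39721521]
 [-0.99979888 -0.00503919 -0.01941129  0.11033995]
 [ 0.01994759 -0.14997119 -0.98848912  1.3186755 ]
 [ 0.          0.          0.          1.        ]]
[[476.83015888   0.         259.37193945]
 [  0.         476.83015888 186.48168814]
 [  0.           0.           1.        ]] -0.1079826244720542 [[ 0.55694489  0.51665079 -0.65029558  1.62719752]
 [ 0.83047496 -0.33593517  0.44436349 -0.6167868 ]
 [ 0.01112359 -0.78754017 -0.61616292  1.08410829]
 [ 0.          0.          0.          1.        ]]
```

View pics/top0.png

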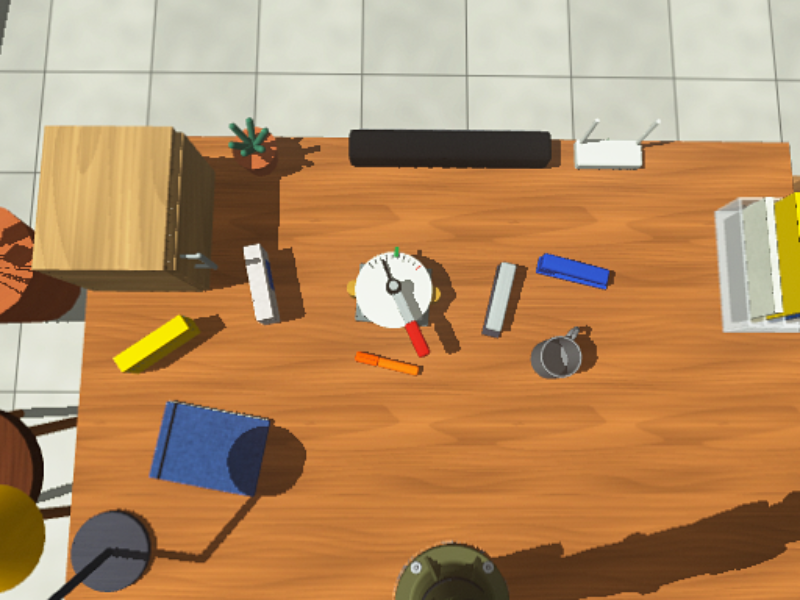

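View pics/scene0.png

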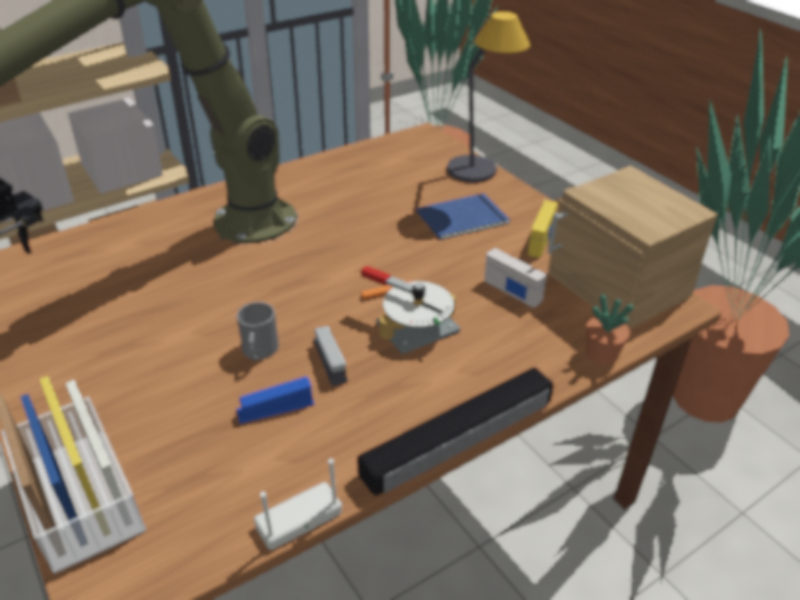

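The top view shows the dial at about (396,289). The pointer is up-left at (385,262), the green mark at (396,252), and the red tick is probably near (418,268). The red grip is around (418,338), the orange highlighter at (390,363), the stapler at (499,300) and the mug at (557,355). Shutting the valve moves the grip towards +y (left in the image). Next I'll measure these.

```bash
cat > h.py <<'E'
import numpy as np,cv2
from cell import env, read_camera
def plane(c,uv,z):
    uv=np.asarray(uv,float).reshape(-1,2);K=c["mtx"]
    d=(uv-K[:2,2])/K[0,0]; s=d.copy()
    for _ in range(10): s=d/(1+float(c["k1"])*(s**2).sum(1,keepdims=True))
    W=c["world_from_camera"];r=np.c_[s,np.ones(len(s))]@W[:3,:3].T;o=W[:3,3]
    return (o+r*((z-o[2])/r[:,2])[:,None])[:,:2]
def pix(c,P):
    W=np.linalg.inv(c["world_from_camera"]);p=W[:3,:3]@P+W[:3,3];s=p[:2]/p[2]
    return c["mtx"][:2,:2]@(s*(1+float(c["k1"])*(s@s)))+c["mtx"][:2,2]
def rectify(c,cen,z,half,ppm):  # top-down resample of plane z; up=+x, left=+y ; ppm px per mm
    n=int(2*half*ppm*1000);g=(np.arange(n)-n/2)/ppm/1000
    W=np.linalg.inv(c["world_from_camera"]);Y,X=np.meshgrid(cen[1]-g,cen[0]-g)
    p=np.stack([X,Y,np.full_like(X,z)],-1)@W[:3,:3].T+W[:3,3];s=p[...,:2]/p[...,2:]
    s=s*(1+float(c["k1"])*(s**2).sum(-1,keepdims=True));m=(s*c["mtx"][0,0]+c["mtx"][:2,2]).astype(np.float32)
    return cv2.remap(c["color"],m[...,0],m[...,1],cv2.INTER_CUBIC)
def hsv(c): return cv2.cvtColor(c["color"],cv2.COLOR_RGB2HSV).astype(int)
def cents(m,amin=4):
    n,l,s,ce=cv2.connectedComponentsWithStats(m.astype(np.uint8));return [(ce[i],s[i,4],l==i) for i in range(1,n) if s[i,4]>=amin]
E
cat > m0.py <<'E'
from h import *
c=read_camera("top");H,S,V=np.moveaxis(hsv(c),-1,0)
yy,xx=np.mgrid[:384,:512];roi=(xx>215)&(xx<290)&(yy>150)&(yy<245)
wh=cents(roi&(S<40)&(V>190),300)
for ce,a,m in wh:
    cn=max(cv2.findContours(m.astype(np.uint8),0,1)[0],key=len);P=plane(c,cn[:,0],.072)
    (x,y),r=cv2.minEnclosingCircle(P.astype(np.float32)*1000);print("dial",a,x,y,r)
    e=cv2.fitEllipse(cv2.convexHull((P*1000).astype(np.float32)));print(e)
for name,m,z in(("red",((H<6)|(H>174))&(S>170)&(V>90),.112),("green",(H>45)&(H<85)&(S>100),.075),("orange",(H>=8)&(H<16)&(S>225)&(V>200),.018)):
    for ce,a,mm in cents(m&roi,2):
        P=plane(c,np.argwhere(mm)[:,::-1],z);v=P-P.mean(0);w=np.linalg.svd(v)[2][0] if len(P)>2 else 0
        print(name,ce,a,P.mean(0),w,(v@w).min() if len(P)>2 else 0,(v@w).max() if len(P)>2 else 0)
for n,uv,z in(("stapler",[[485,333],[503,335],[518,265],[500,262]],.05),("mug",[[557,357]],.09)):print(n,plane(c,np.array(uv)*.64,z))
E
python3 m0.py; python3 - <<'E'
from h import *
z=np.load('pics/top0.npz');c=dict(z);p=plane(c,[[395*.64,289*.64]],.072)[0];print(p)
cv2.imwrite('pics/r0.png',rectify(c,p,.072,.17,1.7)[:,:,::-1])
E
```

```text
dial 1491 604.90234375 117.47453308105469 76.50437927246094
((606.1974487304688, 117.52051544189453), (148.5567626953125, 151.5288848876953), 21.87533950805664)
red [266.68539326 216.53370787] 178 [0.5057822  0.07142714] [-0.90937336 -0.41598089] -0.03371727814614817 0.03343258789469171
green [253.28571429 160.78571429] 14 [0.68157047 0.11168202] [-0.9913235   0.13144473] -0.009036008554786984 0.007480654642314958
orange [240.11904762 229.9047619 ] 126 [0.47167542 0.15207134] [0.16203776 0.98678456] -0.08663027317404846 0.0417389874953886
orange [254.96 236.56] 25 [0.45095773 0.1052504 ] [-0.22278616 -0.97486734] -0.03845169975075818 0.03553527523581168
stapler [[ 0.52244396 -0.0662132 ]
 [ 0.51859847 -0.10198723]
 [ 0.66049755 -0.13522348]
 [ 0.6664437  -0.09886468]]
mug [[ 0.47286181 -0.19834305]]
[0.6063198  0.11278901]
```

View pics/r0.png

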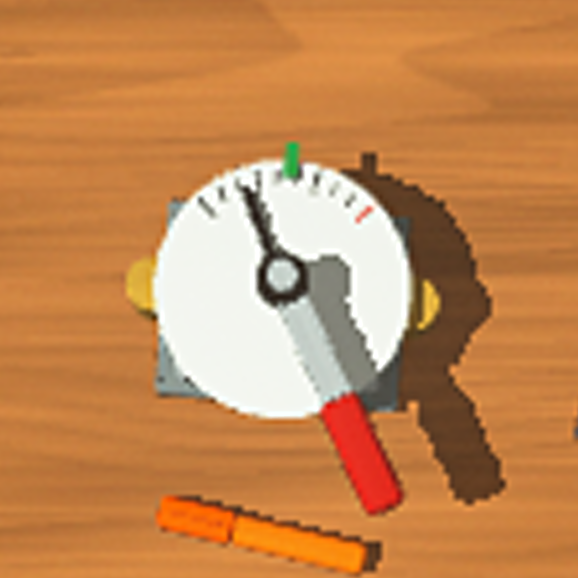

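The rectified image is 1.7 px/mm, with the axis at about (282,290), i.e. world (0.6055, 0.1175).

| Feature | Image position | World angle | Opening |
|---|---|---|---|
| Red tick | (365,214) | −48° | 0 |
| Green mark | (292,160) | −5° | about 0.75 rad |
| Pointer | (247,185) | about +18° | about 1.15 rad |
| Lever grip | – | about 24° + 180° | – |

I'll straddle the red grip with the open fingers at r = 0.11, with the TCP near (0.505, 0.073).

```bash
python3 -m jog '[[1,1,-1,0,0],[1,1,-1,0,0],[1,1,-1,0,0],[1,1,-1,0,0],[1,1,-1,0,0],[1,1,-1,0,0],[1,1,-1,0,0],[1,1,-1,0,0],[1,1,-1,0,0],[1,1,-1,0,0],[1,1,-1,0,0],[1,1,-1,0,0]]' 5
python3 -m jog '[[1,1,-1,0,0],[1,1,-1,0,0],[1,1,-1,0,0],[1,1,-1,0,0],[1,1,-1,0,0],[1,1,-1,0,0],[1,1,-1,0,0],[1,1,-1,0,0],[1,1,-1,0,0],[1,1,-1,0,0],[1,0,-1,0,-0.08],[1,0,0,0,-0.08]]'
cat > go.py <<'E'
import sys
from h import *
o=env.get_obs();p=o["tool_pos"];rz=o["tool_rot"][2];th,r,z,yaw=map(float,sys.argv[1:5])  # lever angle deg (grip at th+180), radius
A=np.array([.6055,.1175]);t=A-r*np.array([np.cos(np.radians(th)),np.sin(np.radians(th))])
d=t-p[:2];a=np.radians(rz);x=d@[np.cos(a),np.sin(a)];y=d@[np.sin(a),-np.cos(a)]
print("rows x,y,z,yaw total:",x/.02,y/.02,(p[2]-z)/.02,((rz-yaw+180)%360-180)/45,"F",np.round(o["force"],2),"t",o["time_s"],"rot",np.round(o["tool_rot"],1),"w",o["grip_width"])
q=p[:2]-A;print("polar now: th",np.degrees(np.arctan2(-q[1],-q[0])),"r",np.hypot(*q),"z",p[2])
E
python3 go.py 24 .11 .112 24
```

```text
time_s: 1.15
tool_pos: [0.3522, -0.3177, 0.2394]
tool_rot: [180.0, 0.0, 17.5]
force: [1.1, -0.3, -0.8]
grip_width: 0.0871
grasp_force: 0.0
time_s: 2.15
tool_pos: [0.4765, -0.0438, 0.2394]
tool_rot: [-179.9, -0.0, 25.3]
force: [0.2, 0.3, 0.5]
grip_width: 0.087
grasp_force: 0.0
rows x,y,z,yaw total: 3.775429600795614 -4.663316675859909 6.370859374396217 0.02788331091469824 F [0.22 0.31 0.49] t 2.15 rot [-179.9   -0.    25.3] w 0.08700116547483598
polar now: th 51.352452370556485 r 0.20653995342791828 z 0.23941718748792437
```

```bash
python3 -m jog '[[1,0.75,-0.93,0,0.028],[1,0.75,-0.93,0,0],[1,0.75,-0.93,0,0],[1,0.75,-0.93,0,0],[1,0.75,-0.94,0,0],[1,0,0,0,0],[1,0,0,0,0],[1,0,0,0.5,0],[1,0,0,0.5,0],[1,0,0,0.5,0],[1,0,0,0.5,0],[1,0,0,0,0]]' 5
python3 go.py 24 .11 .112 24
python3 - <<'E'
from h import *
c=read_camera("scene");cv2.imwrite("pics/s1.png",cv2.resize(c["color"][120:270,170:370,::-1],(800,600),interpolation=2))
E
```

```text
time_s: 3.15
tool_pos: [0.5062, 0.0652, 0.1965]
tool_rot: [-179.9, 0.3, 23.3]
force: [-0.4, -0.5, 0.2]
grip_width: 0.0871
grasp_force: 0.0
rows x,y,z,yaw total: 0.09402210899263737 -0.3725610426775257 4.227201243503649 -0.01470980474461688 F [-0.37 -0.49  0.17] t 3.15 rot [-179.9    0.3   23.3] w 0.08712871518947518
polar now: th 27.796025666147088 r 0.11221258647215358 z 0.196544024870073
```

View pics/s1.png

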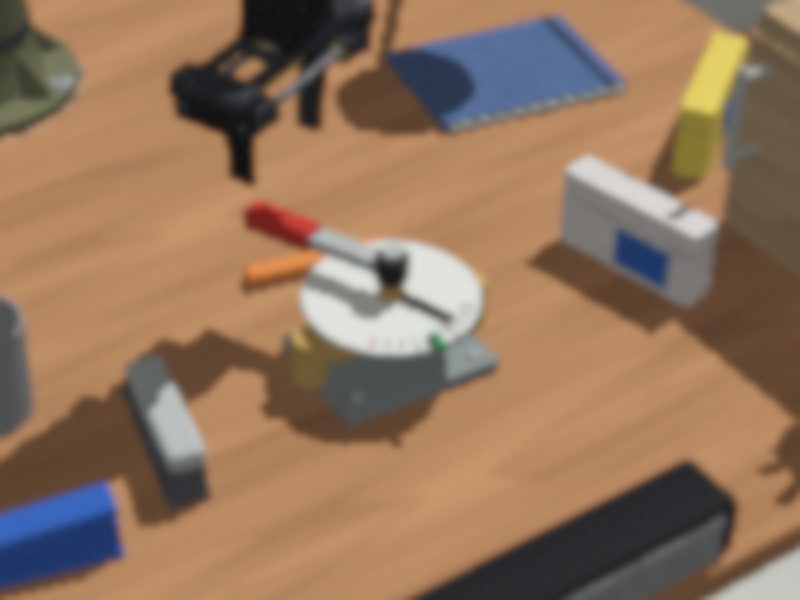

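The gripper hangs above the grip, with fingers at (240,160) and (310,110) on either side of the red grip at (280,222). The way down is clear, so I'll correct and descend.

```bash
python3 -m jog '[[1,0.1,-0.37,0.4,0],[1,0,0,0.5,0],[1,0,0,0.5,0],[1,0,0,0.5,0],[1,0,0,0.5,0],[1,0,0,0.5,0],[1,0,0,0.5,0],[1,0,0,0.4,0],[1,0,0,0.4,0],[1,0,0,0,0],[1,0,0,0,0],[1,0,0,0,0]]' 5
python3 go.py 24 .11 .112 24
```

```text
time_s: 4.2
tool_pos: [0.5073, 0.0739, 0.1159]
tool_rot: [180.0, -0.0, 23.4]
force: [-0.4, 0.4, 1.5]
grip_width: 0.0869
grasp_force: 0.0
rows x,y,z,yaw total: -0.1264022805458988 0.009050801633249303 0.19359136522903928 -0.013186879128403462 F [-0.37  0.35  1.53] t 4.2 rot [180.   -0.   23.4] w 0.08692401099942137
polar now: th 23.917458500718922 r 0.10747032675580931 z 0.11587182730458079
```

```bash
python3 -m jog '[[0.42,-0.12,0,0.19,0],[0.42,0,0,0,0],[0.42,0,0,0,0],[0.42,0,0,0,0],[0.42,0,0,0,0],[0.42,0,0,0,0],[0.42,0,0,0,0],[0.42,0,0,0,0]]' 5
python3 -m jog '[[0.42,0.008,-0.288,0,0.0667],[0.42,0.008,-0.288,0,0.0667],[0.42,0.008,-0.288,0,0.0667],[0.42,0.008,-0.288,0,0.0667],[0.42,0.008,-0.288,0,0.0667],[0.42,0.008,-0.288,0,0.0667],[0.42,0.008,-0.288,0,0.0667],[0.42,0.008,-0.288,0,0.0667],[0.42,0,0,0,0],[0.42,0,0,0,0]]'
python3 go.py 0 .11 .112 0
```

```text
time_s: 4.87
tool_pos: [0.5048, 0.0729, 0.1118]
tool_rot: [180.0, -0.0, 23.4]
force: [-0.8, 1.0, -0.8]
grip_width: 0.0419
grasp_force: 0.0
time_s: 5.7
tool_pos: [0.4956, 0.1167, 0.1116]
tool_rot: [179.9, 0.0, -0.5]
force: [-0.3, -4.4, 1.0]
grip_width: 0.0369
grasp_force: 1.7
rows x,y,z,yaw total: -0.004400228162569132 -0.040186410702439265 -0.021815279635982454 -0.011677372340221205 F [-0.34 -4.44  0.99] t 5.7 rot [179.9   0.   -0.5] w 0.03691654096168199
polar now: th 0.41934118415249083 r 0.1099223143768824 z 0.11156369440728035
```

```bash
python3 -m jog '[[0.42,0.008,-0.288,0,0.0667],[0.42,0.008,-0.288,0,0.0667],[0.42,0.008,-0.288,0,0.0667],[0.42,0.008,-0.288,0,0.0667],[0.42,0.008,-0.288,0,0.0667],[0.42,0.008,-0.288,0,0.0667],[0.42,0.008,-0.288,0,0.0667],[0.42,0.008,-0.288,0,0.0667],[0.42,0.008,-0.288,0,0.0667],[0.42,0.008,-0.288,0,0.0667],[0.42,0.008,-0.288,0,0.0667],[0.42,0.008,-0.288,0,0.0667]]'
python3 go.py -45 .11 .112 -45
python3 -m jog '[[0.42,0.008,-0.288,0,0.0667],[0.42,0.008,-0.288,0,0.0667],[0.42,0.008,-0.288,0,0.0667],[0.42,0.008,-0.288,0,0.0667],[0.42,0.008,-0.288,0,0.0667],[0.42,0,0,0,0],[0.42,0,0,0,0]]'
python3 go.py -60 .11 .112 -60
```

```text
time_s: 6.7
tool_pos: [0.5161, 0.1797, 0.1104]
tool_rot: [179.8, 0.2, -36.1]
force: [-2.7, -3.3, 0.3]
grip_width: 0.0364
grasp_force: 1.8
rows x,y,z,yaw total: 0.011643492054192774 -0.9733724615187327 -0.08247199317550288 0.19874314888238523 F [-2.72 -3.34  0.26] t 6.7 rot [179.8   0.2 -36.1] w 0.036367499924139055
polar now: th -34.81139397990417 r 0.10892124082631686 z 0.11035056013648994
time_s: 7.28
tool_pos: [0.5264, 0.1943, 0.106]
tool_rot: [179.3, 0.2, -45.2]
force: [-2.0, -3.3, 1.1]
grip_width: 0.0367
grasp_force: 1.6
rows x,y,z,yaw total: 0.19192316206627144 -1.505072332377231 -0.30169851901206135 0.3279161882786197 F [-2.01 -3.28  1.06] t 7.2833 rot [179.3   0.2 -45.2] w 0.03670448130140083
polar now: th -44.16065117859025 r 0.11023016685252428 z 0.10596602961975878
```

```bash
python3 -c "
from h import *
o=env.get_obs();print(np.round(o['qpos'],1),np.round(o['tool_pos'],4),np.round(o['tool_rot'],1))"; python3 -m jog '[[0.42,0,0,0,0],[0.42,0,0,0,0],[0.42,0,0,0,0]]'; python3 -c "
from h import *
o=env.get_obs();print(np.round(o['qpos'],1),np.round(o['tool_pos'],4),np.round(o['tool_rot'],1))"
```

```text
[ -39.9   14.5   19.3  105.    -5.2   62.1 -153.9] [0.5264 0.1943 0.106 ] [179.3   0.2 -45.2]
time_s: 7.53
tool_pos: [0.5261, 0.1934, 0.1058]
tool_rot: [179.3, 0.5, -45.5]
force: [-3.7, -2.4, 1.6]
grip_width: 0.0364
grasp_force: 1.7
[ -39.3   14.4   18.8  105.1   -5.4   62.2 -154. ] [0.5261 0.1934 0.1058] [179.3   0.5 -45.5]
```

Joint 7 has reached its limit. I'll open, lift, regrasp with a half turn (j7 to about +26°), and check the pointer while clear.

```bash
python3 -m jog '[[0.7,0,0.3,0,-0.1],[1,0,0.3,-0.2,-0.1],[1,0,0,0,0],[1,0,0,0,0],[1,0,0,0,0],[1,0,0,-0.5,0],[1,0,0,-0.6,0],[1,0,0,-0.6,0],[1,0,0,-0.7,0],[1,0,0,-0.7,0],[1,0,0,-0.7,0],[1,0,0,-0.7,0]]'
python3 -m jog '[[1,0,0,0,-0.155],[1,0,0,0,-0.155],[1,0,0,0,-0.155],[1,0,0,0,-0.155],[1,0,0,0,-0.155],[1,0,0,0,-0.155],[1,0,0,0,-0.155],[1,0,0,0,-0.155],[1,0,0,0,-0.155],[1,0,0,0,-0.155],[1,0,0,0,-0.155],[1,0,0,0,-0.155]]'
python3 -m jog '[[1,0,0,0,-0.155],[1,0,0,0,-0.155],[1,0,0,0,-0.155],[1,0,0,0,-0.155],[1,0,0,0,-0.155],[1,0,0,0,-0.155],[1,0,0,0,-0.155],[1,0,0,0,-0.155],[1,0,0,0,-0.155],[1,0,0,0,-0.155],[1,0,0,0,0],[1,0,0,0,0]]'
python3 go.py -40 .11 .112 140
python3 -c "
from h import *
print(np.round(env.get_obs()['qpos'],1))
c=read_camera('scene');cv2.imwrite('pics/s2.png',cv2.resize(c['color'][120:270,170:370,::-1],(800,600),interpolation=2))
c=read_camera('top');np.savez('pics/t2.npz',**c);cv2.imwrite('pics/t2.png',rectify(c,(.6055,.1175),.072,.17,1.7)[:,:,::-1])"
```

```text
time_s: 8.53
tool_pos: [0.5204, 0.1857, 0.2027]
tool_rot: [179.5, 0.3, -36.5]
force: [-0.5, 0.1, -0.1]
grip_width: 0.0872
grasp_force: 0.0
time_s: 9.53
tool_pos: [0.5204, 0.1857, 0.202]
tool_rot: [-179.7, 0.5, 47.5]
force: [0.2, 0.0, 0.3]
grip_width: 0.0866
grasp_force: 0.0
time_s: 10.53
tool_pos: [0.5204, 0.1856, 0.2015]
tool_rot: [-179.4, -0.1, 116.7]
force: [0.4, 0.2, -0.5]
grip_width: 0.0872
grasp_force: 0.0
rows x,y,z,yaw total: 0.09838525671275108 0.09891296642083132 4.477272668432851 -0.5167819249011952 F [ 0.37  0.17 -0.47] t 10.5333 rot [-1.794e+02 -1.000e-01  1.167e+02] w 0.0871638007829951
polar now: th -38.63615705540572 r 0.1090041102846369 z 0.20154545336865703
[-29.7   8.2   8.  100.   -1.2  72.5   5.4]
```

View pics/t2.png

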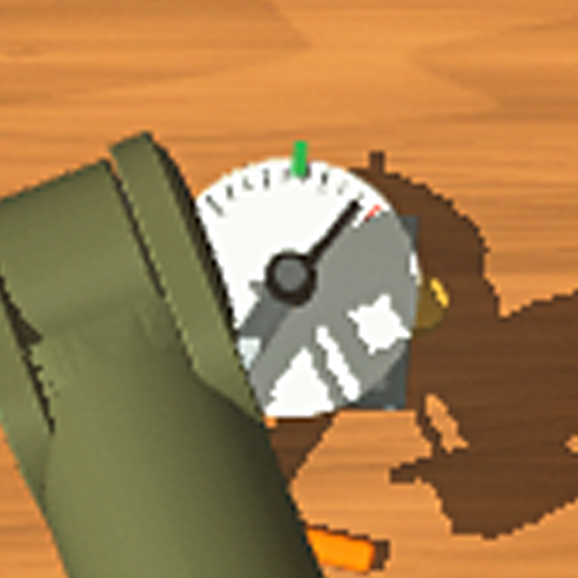

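View pics/s2.png

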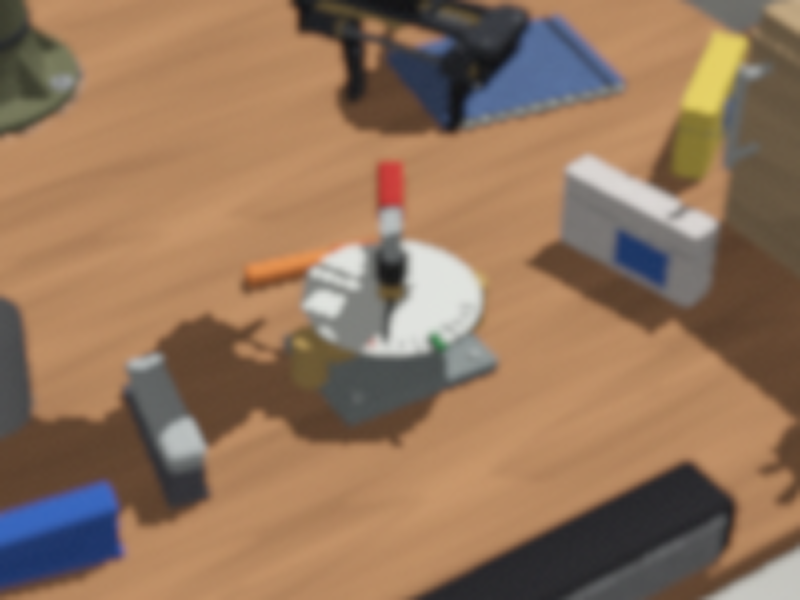

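The pointer tip at (356,203) reads −38.7° against the red tick at −48.1°, so about 9° remains to shut. The lever is free at roughly −35°, and the gripper is clear above it. I'll regrasp.

```bash
python3 -m jog '[[1,0,0,0,-0.155],[1,0,0,0,-0.155],[1,0,0,0,-0.155],[1,0,0,0,-0.13],[1,0,0,0,0],[1,0,0,0,0]]'
python3 go.py -36 .11 .112 144
```

```text
time_s: 11.13
tool_pos: [0.52, 0.1853, 0.2005]
tool_rot: [-179.4, -0.4, 143.5]
force: [0.1, 1.3, 0.2]
grip_width: 0.0872
grasp_force: 0.0
rows x,y,z,yaw total: 0.04539787459330267 -0.22797328522959573 4.42532201803284 -0.011736491041144366 F [0.08 1.33 0.17] t 11.1333 rot [-179.4   -0.4  143.5] w 0.08720718256026709
polar now: th -38.389694444477485 r 0.10914497171739748 z 0.2005064403606568
```

```bash
python3 -m jog '[[1,0,-0.22,0.4,0],[1,0,0,0.5,0],[1,0,0,0.5,0],[1,0,0,0.5,0],[1,0,0,0.5,0],[1,0,0,0.5,0],[1,0,0,0.5,0],[1,0,0,0.5,0],[1,0,0,0.45,0],[1,0,0,0,0],[1,0,0,0,0],[1,0,0,0,0]]' 5
python3 -m jog '[[0.42,0,0,0,0],[0.42,0,0,0,0],[0.42,0,0,0,0],[0.42,0,0,0,0],[0.42,0,0,0,0],[0.42,0,0,0,0],[0.42,0,0,0,0],[0.42,0,0,0,0]]' 5
python3 go.py -36 .11 .112 144
```

```text
time_s: 12.13
tool_pos: [0.5166, 0.1814, 0.1137]
tool_rot: [-179.4, -0.4, 143.7]
force: [-0.9, -0.8, -0.0]
grip_width: 0.087
grasp_force: 0.0
time_s: 12.8
tool_pos: [0.5163, 0.1813, 0.1133]
tool_rot: [-179.4, -0.4, 143.7]
force: [-0.0, 0.4, 0.7]
grip_width: 0.0423
grasp_force: 0.0
rows x,y,z,yaw total: 0.014514781520580769 0.04120612385079235 0.06687503029402728 -0.00630592801957227 F [-0.03  0.36  0.72] t 12.8 rot [-179.4   -0.4  143.7] w 0.04234315697375159
polar now: th -35.56888150459245 r 0.10971689542976942 z 0.11333750060588055
```

```bash
python3 -m jog '[[0.42,-0.008,0.288,0,0.0667],[0.42,-0.008,0.288,0,0.0667],[0.42,-0.008,0.288,0,0.0667],[0.42,-0.008,0.288,0,0.0667],[0.42,-0.008,0.288,0,0.0667],[0.42,-0.008,0.288,0,0.0667],[0.42,0,0,0,0],[0.42,0,0,0,0]]'
python3 go.py -60 .11 .112 120
python3 -m jog '[[0.42,-0.005,0.192,0,0.0444],[0.42,-0.005,0.192,0,0.0444],[0.42,-0.005,0.192,0,0.0444],[0.42,0,0,0,0],[0.42,0,0,0,0]]'
python3 go.py -66 .11 .112 114
```

```text
time_s: 13.47
tool_pos: [0.5399, 0.2048, 0.1124]
tool_rot: [-179.2, -0.2, 125.8]
force: [-3.1, -2.7, 1.3]
grip_width: 0.0363
grasp_force: 1.7
rows x,y,z,yaw total: 0.010491892861956998 0.6624260233888498 0.021620175953500353 0.12874054498557194 F [-3.09 -2.66  1.31] t 13.4667 rot [-179.2   -0.2  125.8] w 0.0363119231322368
polar now: th -53.081618192390565 r 0.10924939551334487 z 0.11243240351907001
time_s: 13.88
tool_pos: [0.5489, 0.2107, 0.1122]
tool_rot: [-179.1, -0.1, 119.8]
force: [-4.8, -3.0, 1.3]
grip_width: 0.0368
grasp_force: 2.8
rows x,y,z,yaw total: 0.02203730229943272 0.6977096473075888 0.009339118753614456 0.1292494159581761 F [-4.81 -3.04  1.3 ] t 13.8833 rot [-1.791e+02 -1.000e-01  1.198e+02] w 0.03679206187770658
polar now: th -58.70850286804149 r 0.10902911991819958 z 0.11218678237507229
```

```bash
python3 -m jog '[[0.42,-0.005,0.192,0,0.0444],[0.42,-0.005,0.192,0,0.0444],[0.42,-0.005,0.192,0,0.0444],[0.42,0,0,0,0],[0.42,0,0,0,0]]' 40
python3 go.py -69 .11 .112 111
```

```text
time_s: 14.3
tool_pos: [0.5582, 0.2155, 0.1117]
tool_rot: [-178.9, -0.1, 113.8]
force: [-7.0, -4.1, 1.5]
grip_width: 0.0369
grasp_force: 3.9
rows x,y,z,yaw total: 0.05424316819903432 0.45692003982646395 -0.015347271777628457 0.06290239190312263 F [-6.96 -4.09  1.46] t 14.3 rot [-1.789e+02 -1.000e-01  1.138e+02] w 0.03685589806977819
polar now: th -64.21804390704368 r 0.10884404409610093 z 0.11169305456444743
```

```bash
python3 -m jog '[[0.42,-0.005,0.192,0,0.0444],[0.42,-0.005,0.192,0,0.0444],[0.42,0,0.04,0,0],[0.42,0,0,0,0],[0.42,0,0,0,0],[0.42,0,0,0,0],[0.42,0,0,0,0],[0.42,0,0,0,0]]' 40
python3 go.py -69 .11 .112 111
python3 - <<'E'
from h import *
for n in("top","scene"):
    c=read_camera(n);np.savez(f"pics/{n}3.npz",**c)
    cv2.imwrite(f"pics/{n}3.png",(rectify(c,(.6055,.1175),.075,.09,4) if n=="top" else cv2.resize(c["color"][170:220,230:300],(700,500),interpolation=2))[:,:,::-1])
E
```

```text
time_s: 14.97
tool_pos: [0.5651, 0.2184, 0.1114]
tool_rot: [-178.8, 0.0, 109.9]
force: [-9.4, -3.7, 2.4]
grip_width: 0.0366
grasp_force: 4.7
rows x,y,z,yaw total: 0.06600936263605517 0.07667428663612431 -0.03221080223304654 -0.025496947149696955 F [-9.39 -3.68  2.44] t 14.9667 rot [-178.8    0.   109.9] w 0.036611236095723074
polar now: th -68.1780654745039 r 0.10872197071625922 z 0.11135578395533907
```

View pics/top3.png

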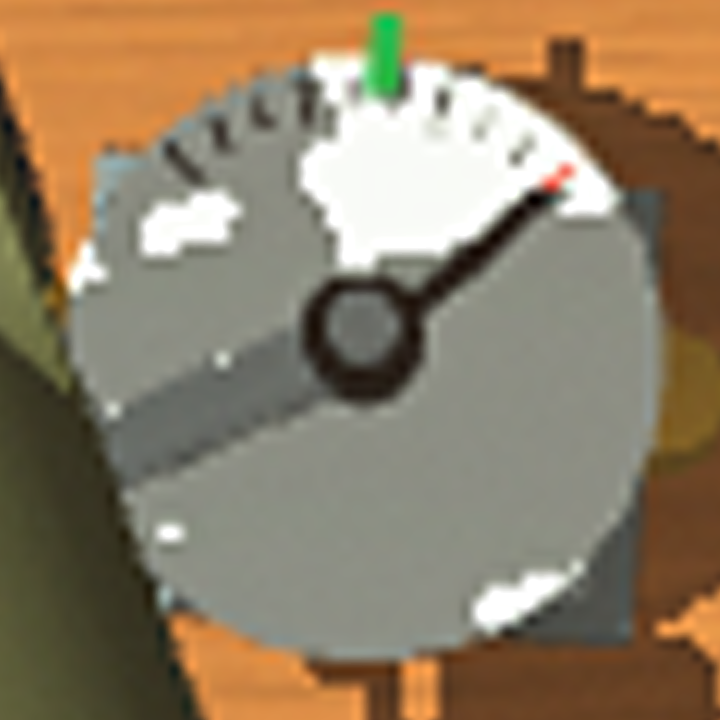

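The pointer sits on the red tick, tip at (545,195) and tick at (559,178), with about 10 N held for over 0.4 s, so the press is done. The green mark at (384,75) is 43.2° from the red tick. Now I'll open anticlockwise, stopping short of the mark first.

```bash
python3 -m jog '[[0.42,-0.008,-0.288,0,-0.0667],[0.42,-0.008,-0.288,0,-0.0667],[0.42,-0.008,-0.288,0,-0.0667],[0.42,-0.008,-0.288,0,-0.0667],[0.42,-0.008,-0.288,0,-0.0667],[0.42,-0.008,-0.288,0,-0.0667],[0.42,-0.008,-0.288,0,-0.0667],[0.42,-0.008,-0.288,0,-0.0667],[0.42,-0.008,-0.288,0,-0.0667],[0.42,-0.008,-0.288,0,-0.0667],[0.42,-0.008,-0.288,0,-0.0667],[0.42,-0.008,-0.288,0,-0.0667]]' 40
python3 go.py 0 .11 .112 180
python3 -m jog '[[0.42,-0.008,-0.288,0,-0.0667],[0.42,-0.008,-0.288,0,-0.0667],[0.42,-0.008,-0.288,0,-0.0667],[0.42,-0.008,-0.288,0,-0.0667],[0.42,-0.008,-0.288,0,-0.0667],[0.42,-0.008,-0.288,0,-0.0667],[0.42,-0.008,-0.288,0,-0.0667],[0.42,-0.008,-0.288,0,-0.0667],[0.42,-0.008,-0.288,0,-0.0667],[0.42,-0.005,-0.192,0,-0.0444],[0.42,0,0,0,0],[0.42,0,0,0,0]]'
python3 go.py 0 .11 .112 180
cat > look.py <<'E'
import sys
from h import *
c=read_camera("top");n=sys.argv[1];np.savez(f"pics/{n}.npz",**c)
cen=np.array([.6057,.1160])
def pol(z):  # columns: angle -60..60 deg (0.25 step), rows radius
    im=rectify(c,cen,z,.09,4);A=np.radians(np.arange(-60,60,.25))[None];r=np.arange(20,86,.5)[:,None]*4
    return cv2.remap(im,(360-r*np.sin(A)).astype(np.float32),(360-r*np.cos(A)).astype(np.float32),1).astype(int)
a=np.arange(-60,60,.25)
g=pol(.075);gm=(g[...,1]-np.maximum(g[...,0],g[...,2]))[100:118].clip(40)-40  # r 70-79
rm=(g[...,0]-g[...,1:].max(-1))[80:110].clip(40)[:, a<-35]-40
p=pol(.079);lum=p.sum(-1)[36:78]  # r 38..59
dk=(130-lum).clip(0);w=dk.sum(0)
f=lambda w,a:(w*a).sum()/w.sum() if w.sum() else None
print("green",f(gm.sum(0),a),"red",f(rm.sum(0),a[a<-35]),"pointer",f(w*(abs(a-a[w.argmax()])<6),a),"peak",a[w.argmax()],w.max())
cv2.imwrite(f"pics/{n}.png",rectify(c,cen,.075,.09,4)[:,:,::-1])
E
python3 look.py t4
```

```text
time_s: 16.07
tool_pos: [0.516, 0.1791, 0.1141]
tool_rot: [-179.7, -0.3, 146.0]
force: [2.2, 2.6, -0.3]
grip_width: 0.0365
grasp_force: 1.3
rows x,y,z,yaw total: -0.8713252334325674 -3.126147005645148 0.10408549787514418 -0.7551181236105757 F [ 2.16  2.59 -0.28] t 16.0667 rot [-179.7   -0.3  146. ] w 0.03651526962288439
polar now: th -34.53038767330193 r 0.10864677195277721 z 0.11408170995750289
time_s: 17.07
tool_pos: [0.4965, 0.1277, 0.1141]
tool_rot: [-179.8, -0.6, 174.8]
force: [-0.7, 4.2, -1.0]
grip_width: 0.0365
grasp_force: 1.8
rows x,y,z,yaw total: 0.0022056835100185677 -0.5134261720149947 0.10467451531028724 -0.11577378559345246 F [-0.67  4.2  -0.96] t 17.0667 rot [-179.8   -0.6  174.8] w 0.03653515347199704
polar now: th -5.356413456615363 r 0.1095018182110802 z 0.11409349030620575
green -3.3867307540776928 red -46.62449055976046 pointer -20.922670757950108 peak -21.0 1432
```

View pics/t4.png

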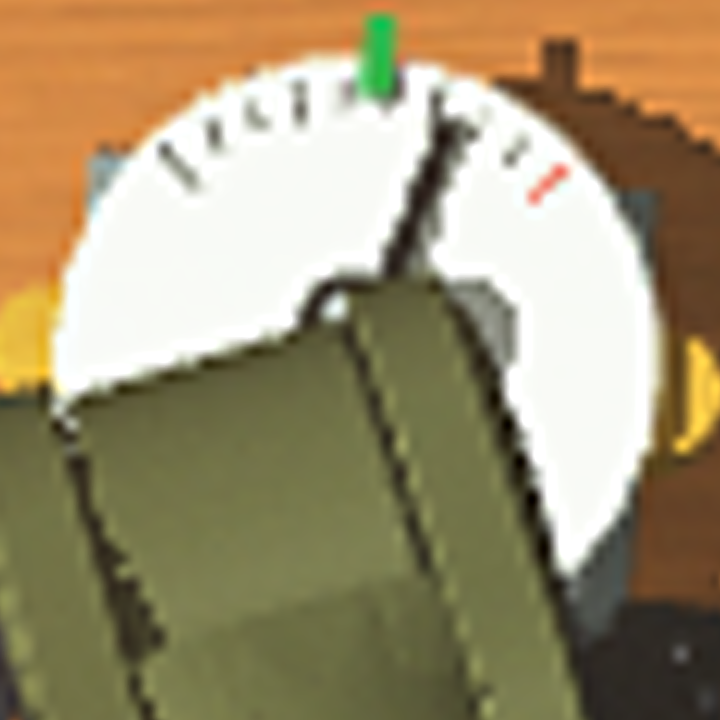

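The pointer is at −21° (tip about (455,125)) and the green mark at −3.4° (377,60), so 17.5° remain.

```bash
python3 -m jog '[[0.42,-0.008,-0.288,0,-0.0667],[0.42,-0.008,-0.288,0,-0.0667],[0.42,-0.008,-0.288,0,-0.0667],[0.42,-0.008,-0.288,0,-0.0667],[0.42,-0.008,-0.288,0,-0.0667],[0.42,0,0,0,0],[0.42,0,0,0,0]]'
python3 go.py 12 .11 .112 192; python3 look.py t5
```

```text
time_s: 17.7
tool_pos: [0.4972, 0.0979, 0.1137]
tool_rot: [-179.9, -0.7, -170.3]
force: [-3.7, 3.2, -0.5]
grip_width: 0.0365
grasp_force: 1.8
rows x,y,z,yaw total: -0.009286712717667626 -0.16889993961678207 0.08686916912229586 -0.05172889570555223 F [-3.73  3.23 -0.48] t 17.7 rot [-179.9   -0.7 -170.3] w 0.03649526303177817
polar now: th 10.23935083461456 r 0.11010035679236706 z 0.11373738338244592
green -3.3658551045413225 red -46.6207778057162 pointer -5.039347249834328 peak -5.0 598
```

```bash
python3 -m jog '[[0.42,0,-0.144,0,-0.033],[0.42,0,0,0,0],[0.42,0,0,0,0],[0.42,0,0.1,0,0.022],[0.42,0,0.1,0,0.022],[0.42,0,0.1,0,0.022],[0.42,0,0.1,0,0.022],[0.42,0,0.1,0,0.022],[0.42,0,0.1,0,0.022],[0.42,0,0.1,0,0.022],[0.42,0,0.1,0,0.022],[0.42,0,0,0,0]]'
python3 go.py 12 .11 .112 192; python3 look.py t6
```

```text
time_s: 18.75
tool_pos: [0.4966, 0.1105, 0.1141]
tool_rot: [-179.8, -0.6, -176.7]
force: [-0.4, 0.0, -0.8]
grip_width: 0.0367
grasp_force: 0.0
rows x,y,z,yaw total: -0.0206511384302821 -0.7958929393089641 0.106813977604929 -0.1940429181112336 F [-0.44  0.02 -0.78] t 18.75 rot [-179.8   -0.6 -176.7] w 0.03668694892115239
polar now: th 3.6782987719170164 r 0.10914085804943521 z 0.11413627955209858
green -3.385556687698397 red -46.62405414494703 pointer -3.668827553293032 peak -4.0 713
```

Unloaded, the pointer is at −3.7° and the green mark at −3.4°. Now I'll open the fingers, lift clear and back away for a final check.

```bash
python3 -m jog '[[1,0,0,0,0],[1,0,0,0,0],[1,0,0,0,0],[1,0,0,0,0],[1,0,0,0,0],[1,0,0,-0.3,0],[1,0,0,-0.5,0],[1,0,0,-0.7,0],[1,0,0,-0.7,0],[1,0,0,-0.7,0],[1,0,0,-0.7,0],[1,0,0,-0.7,0]]' 5
python3 -m jog '[[1,0,0.5,-0.7,0],[1,0,0.8,-0.3,0],[1,0,0.8,0,0],[1,0,0.8,0,0],[1,0,0.8,0,0],[1,0,0.8,0,0],[1,0,0.8,0,0],[1,0,0.8,0,0],[1,0,0.8,0,0],[1,0,0.8,0,0],[1,0,0,0,0],[1,0,0,0,0]]'
python3 look.py t7; python3 - <<'E'
from h import *
c=dict(np.load("pics/t7.npz"));cv2.imwrite("pics/t7f.png",cv2.resize(c["color"][100:292,100:420,::-1],(800,480),interpolation=2))
o=env.get_obs();print(o["time_s"],o["joint_velocities"],o["tool_pos"])
E
```

```text
time_s: 19.8
tool_pos: [0.4973, 0.1109, 0.2018]
tool_rot: [-179.8, -0.6, -176.7]
force: [0.6, -1.1, 0.2]
grip_width: 0.0868
grasp_force: 0.0
time_s: 20.8
tool_pos: [0.4882, 0.2651, 0.22]
tool_rot: [-179.8, -0.6, -176.6]
force: [0.7, -0.4, 0.7]
grip_width: 0.0869
grasp_force: 0.0
green -3.3797967948463037 red -46.625234312237794 pointer -3.5051939058171744 peak -3.5 365
20.85 [ 0.73269805 -0.21488269  0.9436159   0.5166846   0.16405909 -0.04293858
 -0.15180936] [0.48861126 0.26389496 0.21989727]
```

View pics/t7f.png

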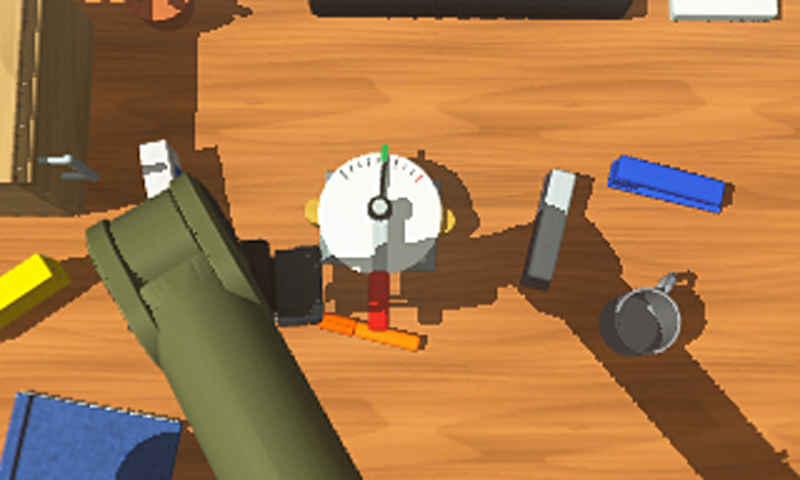

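The pointer, from (379,208) to (385,165), lines up with the green mark at (385,152). The lever is free, and the highlighter, stapler, mug and box are where they were. The gripper is clear at z = 0.22, so I'll sign off.

```bash
python3 -m jog '[[1,0,0,0,0],[1,0,0,0,0],[1,0,0,0,0]]'; python3 -c "
from cell import env
print(env.sign_off())"
```

```text
time_s: 21.1
tool_pos: [0.4886, 0.2636, 0.2195]
tool_rot: [-179.8, -0.7, -176.8]
force: [0.6, 0.0, 0.7]
grip_width: 0.0869
grasp_force: 0.0
the job is handed in; nothing more can be done
None
```

I shut the valve and held it against its closed stop at about 10 N, then opened it until the pointer stood within about 0.2° of the green mark by the top camera and let go; nothing around it was visibly moved, and I handed the job in at 21.1 s (no verdict was returned).

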